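# Switch the extraction from the lathe to the sanding hopper

### The job

The lathe hose is off, so send the suction to the sanding hopper: with the fingertips, push the lever of the round inlet's damper all the way round to its closed mark, and the lever of the square inlet's damper round to the long mark in the middle of its scale, so that its pointer stands on that mark. Only push the levers, do not grip them, and leave everything else on the bench where it stands.

Things in the scene. Friction and masses are not known exactly. Their poses are not given: they have to be found in the camera images.
- round_inlet: round extraction inlet, fixed: a sheet-metal iris damper on a stub through the bench, casing 136 mm across at 62 to 100 mm height, turning ring 152 mm across round it; on top a bare round hose spigot, 82 mm across, top 152 mm above the bench. Origin on the axis at bench height, z up; its own -x points from the axis to the middle mark of its scale
- round_lever (a joint): ring and lever of the round inlet, rad about its vertical axis: 0 closed mark (stop), 0.698 middle mark, 1.396 fully open mark (stop), growing anticlockwise seen from above. The lever's centre line, with pointer and knob, points in the inlet's own direction 140 degrees + this angle from its +x. Drag about 2 N at the knob (jolts of 10 N as a finger meets it); stays where left
- round_lever_knob (a point): centre of the upright black knob on the round inlet's lever: a vertical cylinder 18 mm across, 81 to 116 mm above the bench, 128 mm from the inlet's axis. The lever below it is a steel strip 17 mm wide at 78 to 81 mm height, with a window and pointer over the scale. The sides of the knob are free for 50 mm; only low things, under 32 mm, may lie below it
- round_inlet_closed (a point): closed mark of the round inlet: first (long) mark, at its half length, 92 mm from the axis, 74 mm high. The white scale plate sticks out of the casing to 106 mm from the axis; it bears nine black marks 10 degrees apart, the first (closed), middle (half open) and last (fully open) longer; closed to open runs anticlockwise seen from above
- round_inlet_half (a point): half-open mark of the round inlet: the long mark in the middle of its scale, at its half length, 92 mm from the inlet's axis, 74 mm above the bench
- square_inlet: square extraction inlet, fixed: a sheet-metal iris damper on a stub through the bench, casing 136 mm across at 62 to 100 mm height, turning ring 152 mm across round it; on top a square sanding hopper, 112 x 112 mm, with a wire guard, top 152 mm above the bench. Origin on the axis at bench height, z up; its own -x points from the axis to the middle mark of its scale
- square_lever (a joint): ring and lever of the square inlet, rad about its vertical axis: 0 closed mark (stop), 0.698 middle mark, 1.396 fully open mark (stop), growing anticlockwise seen from above. The lever's centre line, with pointer and knob, points in the inlet's own direction 140 degrees + this angle from its +x. Drag about 2 N at the knob (jolts of 10 N as a finger meets it); stays where left
- square_lever_knob (a point): centre of the upright black knob on the square inlet's lever: a vertical cylinder 18 mm across, 81 to 116 mm above the bench, 128 mm from the inlet's axis. The lever below it is a steel strip 17 mm wide at 78 to 81 mm height, with a window and pointer over the scale. The sides of the knob are free for 50 mm; only low things, under 32 mm, may lie below it
- square_inlet_closed (a point): closed mark of the square inlet: first (long) mark, at its half length, 92 mm from the axis, 74 mm high. The white scale plate sticks out of the casing to 106 mm from the axis; it bears nine black marks 10 degrees apart, the first (closed), middle (half open) and last (fully open) longer; closed to open runs anticlockwise seen from above
- square_inlet_half (a point): half-open mark of the square inlet: the long mark in the middle of its scale, at its half length, 92 mm from the inlet's axis, 74 mm above the bench
- lacquer_tin: a round tin, 72 mm across and 95 mm tall, standing near the round inlet; a loose bystander, its origin at the centre of its underside
- wax_tin: a low round tin, 72 mm across and 45 mm tall, standing near the square inlet; a loose bystander, its origin at the centre of its underside
- bowl: a small turned wooden bowl, 116 mm across and 50 mm tall, towards the back of the bench; a loose bystander, its origin at the centre of its underside
- sanding_block: a cork sanding block 75 x 40 mm, 30 mm tall, on the robot's side of the bench; a loose bystander, its origin at the centre of its underside
- gouge: a turning gouge lying flat, 410 mm long, up to 31 mm thick, its wooden handle along its own -x; a loose bystander, its origin at the centre of its underside
- callipers: a pair of steel callipers lying flat, about 170 x 95 mm, 10 mm thick; a loose bystander, its origin at the centre of its underside
- spray_can: a spray can, 53 mm across and 160 mm tall, towards the back of the bench; a loose bystander, its origin at the centre of its underside
Not all that is in view belongs to the job. What is shaped like the square_inlet but red is not meant.

How it is judged:
By the outcome, as a careful person would: the job done as asked, in the order asked, and still so for the second after the job is handed in, with the robot touching nothing.
It also fails if it takes over 64 s, if anything falls off the work surface, if the arm or the gripper's body presses on something with over 40 N, if the wrist force passes 120 N, or if a joint passes its speed limit or range.

### The arm

A 6-joint arm with a two-finger parallel gripper is mounted at the origin on the work surface. World frame = base frame: x ahead of the robot, y to its left, z up, the work surface at z = 0. Lengths are in mm, angles in degrees, forces in N, time in s.
With the tool pointing down it reaches from about 350 to 850 mm from the base axis. Payload 8.1 kg.
Tool frame: the origin (TCP) lies midway between the tips of the shut fingers; the grasp point (between the pads) lies 19 mm behind it; x points along the fingers, z is the direction in which the jaws open and shut, and the axes are right-handed (so a half turn about x gives the same grasp; the last joint's range is limited). The gripper opens to 85 mm and grips with 20 to 120 N. Pads are 22 mm wide; open, the fingers measure 114 mm over their backs; the gripper's body (76 mm by 85 mm) begins 54 mm behind the grasp point. The pads swing forward as they close: fully open they stand 13 mm farther back than shut.
Start: joints at [60.424, 7.471, 85.268, -0, 87.261, -4.893], TCP at [250.539, 545.193, 231.292] pointing down, gripper open.
Joint ranges: [-169.43, 169.43], [-51.17, 129.36], [1.28, 143.12], [-76.62, 256.62], [0, 156.53], [-152.29, 152.29]. Speed limits (degrees/s): [136.94, 136.94, 159.86, 180, 180, 180].

### API

Orientations are given as [roll, pitch, yaw] about the fixed x, y, z axes, in that order (R = Rz(yaw) Ry(pitch) Rx(roll)).
In Python, from bench import r gives the robot as it stands. The module is installed in compiled form; this text tells all that it offers.
- The arm moves only by the tool servo_tool, never from a script. Its argument "commands" is a list that holds one entry, the list of rows, each a list of 7 numbers: the closure in counts, from 0 (fully open) to 255 (shut), then the shift along the tool's x, y, z in cm, then the turn, a rotation vector about the tool's x, y, z in degrees. A call has 1 to 8 rows; each row is the pose to reach, as a shift and turn from the pose commanded when the call began, along the tool's axes at that moment; what a row does not reach only later rows make up. A row lasts 1/10 s, in which the tool goes at most 50 mm and 8.59 degrees, less where a joint would pass 70% of its speed; a pose out of reach is approached as far as the arm can. A call with a gripper value outside its range is refused whole. The fingers move at their own pace and stop on an object; "force" is the grip in N (left out, the last holds). Time passes only in rows, so rows that repeat a pose let the fingers close. It gives the time, the measured TCP pose, the force and the opening at its end, in the units of the state.
- r.sense(): the state, without advancing time (a new reading comes with each control period).
- r.snapshot(name): name is "side" or "top" or "wrist"; returns (picture, depth): 400x640x3 uint8, red, green, blue; 400x640 float32, mm along the optical axis (not along the pixel's ray), 0 where there is no reading.
- r.calibration(name): a dict with "fx", "fy", "cx", "cy" (pixels), "pose" (4x4, takes a point from camera to world coordinates). Camera axes: x right, y down, z forward; pixel columns grow to the right and rows downward; lengths in mm; the calibration is good to about 2 mm. A picture is of the moment at which its call begins: read the wrist's pose just before it. calibration takes no time and is no camera call; for the wrist camera it gives the pose at the moment of the call.
- r.hand_in(): hands the job in, once; it reports no verdict.
The state is a dict: "time": time; "joint_pos": joint angles; "qd": joint speeds; "joint_efforts": joint torques, N m; "tool_pos": TCP position; "tcp_rot": TCP orientation; "ft_force": force on the tool from outside, world axes, zero at the start; "wrist_torque": the same for the moment, N m; "finger_gap": finger opening in mm.
Only numpy, scipy, OpenCV 4.12 (cv2) and the standard library are available. Lean on these libraries where they do the work, as an engineer would, in place of code of your own. Each camera call takes 0.05 s, during which the arm holds its last target.

## Working session

There is one attempt and no reset: what is moved stays moved. The work goes in short steps, Python scripts to look and compute and a tool call to move; the robot and the scene stay as the last step left them, time stands still between calls to the robot, and variables do not carry over. Pictures are saved under pics/ and viewed, and the job is handed in when it is done.

Besides the shell and the picture viewer there is one more tool, called after "Request:" by a JSON object that holds its "method" and its "body", one argument or row to a line. servo_tool: Moves the arm, as the interface text tells. Its arguments: {"type":"object","properties":{"commands":{"type":"array","items":{"type":"array","items":{"type":"array","items":{"type":"number"}}}},"force":{"type":"number"}},"required":["commands"]}

```bash
mkdir -p pics; python3 - <<'E'
from bench import r
import cv2,numpy as np
for n in ["top","side"]:
    p,d=r.snapshot(n); c=r.calibration(n)
    cv2.imwrite(f"pics/{n}0.png",p[:,:,::-1]); np.savez(f"{n}0.npz",p=p,d=d,**c)
    print(n,c)
print(r.sense())
E
```

```text
top {'fx': 506.7333517334721, 'fy': 506.7333517334721, 'cx': 318.24678646178825, 'cy': 195.1865517172171, 'pose': array([[-1.14243563e-02, -9.81263607e-01,  1.92331010e-01,
         2.62746736e+02],
       [-9.99843167e-01,  1.38130461e-02,  1.10833649e-02,
        -9.34962188e+01],
       [-1.35323797e-02, -1.92174226e-01, -9.81267518e-01,
         1.77631206e+03],
       [ 0.00000000e+00,  0.00000000e+00,  0.00000000e+00,
         1.00000000e+00]])}
side {'fx': 410.58900509978344, 'fy': 410.58900509978344, 'cx': 325.96004651406616, 'cy': 210.9865607736363, 'pose': array([[ 7.66597715e-01,  4.75817176e-01, -4.31191325e-01,
         1.05034596e+03],
       [ 6.41991005e-01, -5.81782138e-01,  4.99376705e-01,
        -6.25650109e+02],
       [-1.32473973e-02, -6.59641993e-01, -7.51463204e-01,
         9.30825886e+02],
       [ 0.00000000e+00,  0.00000000e+00,  0.00000000e+00,
         1.00000000e+00]])}
{'time': 0.1, 'joint_pos': array([ 6.04234019e+01,  7.51181453e+00,  8.53230466e+01, -2.95160992e-04,
        8.72618421e+01, -4.89278766e+00]), 'qd': array([-0.01545455, -0.10254671, -0.22810363,  0.01869235,  0.12278001,
       -0.04021893]), 'joint_efforts': array([ 8.60533928e-04, -5.70952749e+01, -5.01941013e+01, -1.67037470e-04,
        8.30917095e-03,  8.32591724e-06]), 'tool_pos': array([250.29898881, 544.75193348, 230.33849328]), 'tcp_rot': array([ 175.28187814,   89.90329637, -119.40191796]), 'ft_force': array([-0.03979987,  0.41799445, -0.76657584]), 'wrist_torque': array([ 0.01957778,  0.01591325, -0.01466283]), 'finger_gap': 85.39609678148234}
```

View pics/top0.png

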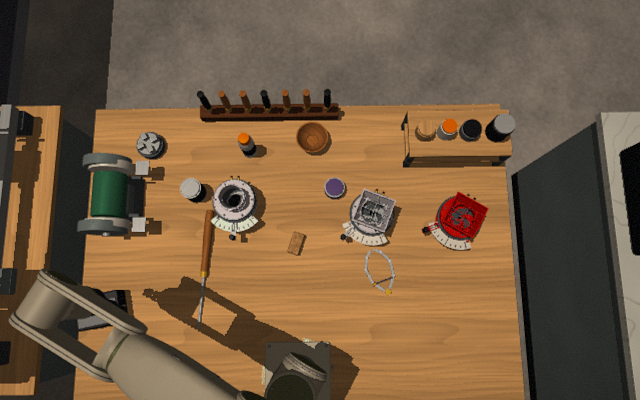

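View pics/side0.png

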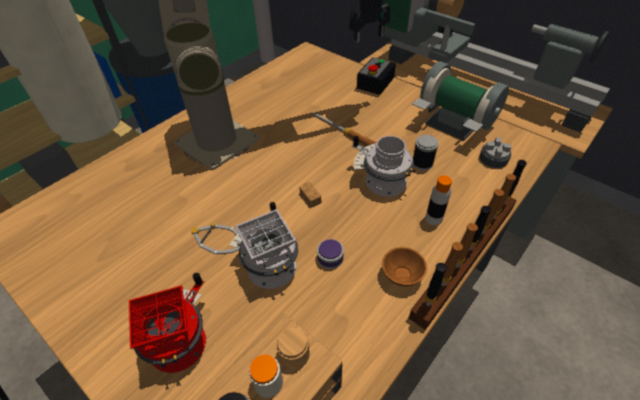

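The top view shows the round inlet at about (235,200) with its lever down at (233,238), the square inlet at about (373,213) with its lever at (345,239), and the red decoy at (463,215). I'll zoom in on both inlets.

```bash
cat > h.py <<'E'
import numpy as np,cv2
def load(n):
    z=np.load(n+'.npz'); return z
def ray(z,u,v,h):
    P=z['pose']; d=P[:3,:3]@np.array([(u-z['cx'])/z['fx'],(v-z['cy'])/z['fy'],1]); o=P[:3,3]
    return o+d*(h-o[2])/d[2]
def proj(z,p):
    P=z['pose']; c=P[:3,:3].T@(np.array(p)-P[:3,3]); return [float(z['cx']+z['fx']*c[0]/c[2]),float(z['cy']+z['fy']*c[1]/c[2])]
def dep(z,u,v):
    D=z['d'][v,u]; return z['pose'][:3,:3]@np.array([(u-z['cx'])/z['fx']*D,(v-z['cy'])/z['fy']*D,D])+z['pose'][:3,3]
E
python3 - <<'E'
from h import *
z=load('top0'); p=z['p'][:,:,::-1]
a=p[170:250,190:270]; b=p[175:255,330:410]
cv2.imwrite('pics/zoom0.png',np.hstack([cv2.resize(x,(400,400),interpolation=cv2.INTER_CUBIC) for x in(a,b)]))
P=z['pose']; v,u=np.mgrid[:400,:640]; D=z['d']
c=np.stack([(u-z['cx'])/z['fx']*D,(v-z['cy'])/z['fy']*D,D],-1)@P[:3,:3].T+P[:3,3]
np.save('topxyz.npy',c)
for n,(u0,u1,v0,v1) in dict(round=(195,265,165,250),square=(330,410,180,250)).items():
    s=c[v0:v1,u0:u1].reshape(-1,3)
    for lo,hi in [(90,110),(110,125),(140,160),(70,82)]:
        m=s[(s[:,2]>lo)&(s[:,2]<hi)]
        if len(m): print(n,lo,hi,len(m),m.min(0).round(),m.max(0).round(),m.mean(0).round(1))
E
```

```text
round 90 110 817 [445. 144.  90.] [664. 347. 110.] [578.2 216.3  99.8]
round 110 125 70 [445. 154. 110.] [639. 251. 125.] [549.3 220.1 116.4]
round 140 160 111 [538. 169. 141.] [623. 255. 160.] [583.2 215.4 150.7]
round 70 82 534 [459. 134.  70.] [666. 349.  82.] [529.8 217.7  76.5]
square 90 110 350 [ 441. -324.   90.] [ 608. -148.  110.] [ 513.1 -242.4   99.6]
square 110 125 225 [ 441. -312.  110.] [ 589. -148.  125.] [ 526.8 -247.1  119.5]
square 140 160 307 [ 458. -324.  140.] [ 600. -183.  160.] [ 531.4 -257.3  149.9]
square 70 82 626 [ 423. -330.   70.] [ 603. -146.   82.] [ 487.  -235.2   76.4]
```

View pics/zoom0.png

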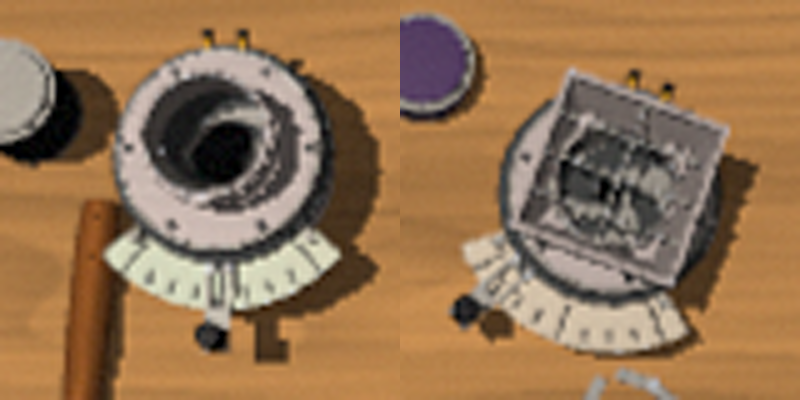

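```bash
cat >> h.py <<'E'
from scipy.spatial.transform import Rotation as Ro
def RT(s): return Ro.from_euler('xyz',s['tcp_rot'],degrees=True).as_matrix()
E
python3 - <<'E'
from bench import r
from h import *
np.set_printoptions(suppress=True,precision=3)
s=r.sense(); R=RT(s); print(R)
c=r.calibration('wrist')
P=c['pose']; print(c['fx'],c['cx'],c['cy']); print('cam in tool',R.T@(P[:3,3]-s['tool_pos'])); print(R.T@P[:3,:3])
z=load('top0')
for n,uv in dict(rk=(232,237),sk=(343,237)).items(): print(n,ray(z,*uv,116))
print('spigot guess',ray(z,235,199,100), ray(z,374,213,100))
c=np.load('topxyz.npy')
# casing top fit z~100
for n,(u0,u1,v0,v1) in dict(round=(195,265,165,250),square=(330,410,180,250)).items():
    m=((c[...,2]>95)&(c[...,2]<104)).astype(np.uint8); mm=np.zeros_like(m); mm[v0:v1,u0:u1]=m[v0:v1,u0:u1]
    cs,_=cv2.findContours(mm,cv2.RETR_EXTERNAL,cv2.CHAIN_APPROX_NONE); k=max(cs,key=cv2.contourArea)[:,0]
    pts=np.array([ray(z,*q,100)[:2] for q in k.astype(float)],np.float32); print(n,cv2.minEnclosingCircle(pts))
E
```

```text
[[-0.001 -0.909  0.418]
 [-0.001  0.418  0.909]
 [-1.     0.    -0.002]]
315.7395496253832 321.61595769873867 201.5574520698077
cam in tool [-143.095   66.099   -1.289]
[[ 0.    -0.262  0.965]
 [-0.    -0.965 -0.262]
 [ 1.    -0.    -0.   ]]
rk [451.849 210.918 116.   ]
sk [ 447.123 -154.428  116.   ]
spigot guess [582.152 206.452 100.   ] [ 528.004 -260.259  100.   ]
round ((580.9296264648438, 211.8159637451172), 69.22518157958984)
square ((481.27447509765625, -233.72637939453125), 44.51605987548828)
```

Request:
{"method": "servo_tool", "body": {
  "commands": [
    [[255,-10,-30,-22.5,-25,0,0],[255,-10,-30,-22.5,-25,0,0],[255,-10,-30,-22.5,-25,0,0],[255,-10,-30,-22.5,-25,0,0],[255,-10,-30,-22.5,-25,0,0],[255,-10,-30,-22.5,-25,0,0],[255,-10,-30,-22.5,-25,0,0],[255,-10,-30,-22.5,-25,0,0]]
  ]
}}

```text
time: 0.9
tool_pos: [429.8, 213.2, 331.8]
tcp_rot: [-122.0, 90.0, -31.7]
ft_force: [0.8, -0.6, -0.5]
finger_gap: 0.1
```

```bash
cat > look.py <<'E'
import sys
from bench import r
from h import *
np.set_printoptions(suppress=True,precision=3)
n=sys.argv[1]; cam=sys.argv[2] if len(sys.argv)>2 else 'wrist'
s=r.sense(); c=r.calibration(cam); p,d=r.snapshot(cam)
cv2.imwrite(f"pics/{n}.png",p[:,:,::-1]); np.savez(f"{n}.npz",p=p,d=d,**c)
print(s['time'],s['tool_pos'],s['tcp_rot'],s['ft_force'],s['finger_gap']);print(RT(s))
E
python3 look.py w1
```

```text
0.9 [429.823 213.198 331.811] [-121.961   89.977  -31.682] [ 0.768 -0.617 -0.507] 0.055886346147463024
[[ 0.    -1.    -0.005]
 [-0.    -0.005  1.   ]
 [-1.    -0.    -0.   ]]
```

View pics/w1.png

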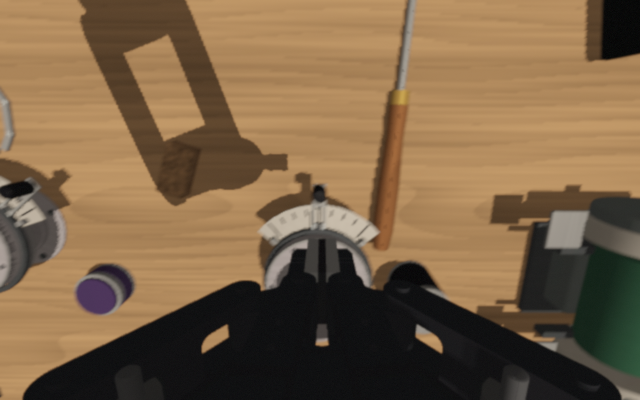

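```bash
python3 - <<'E'
from h import *
z=load('w1'); p=z['p'][:,:,::-1]
cv2.imwrite('pics/z1.png',cv2.resize(p[175:250,250:390],(784,420),interpolation=cv2.INTER_CUBIC))
E
```

```text
(no output)
```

View pics/z1.png

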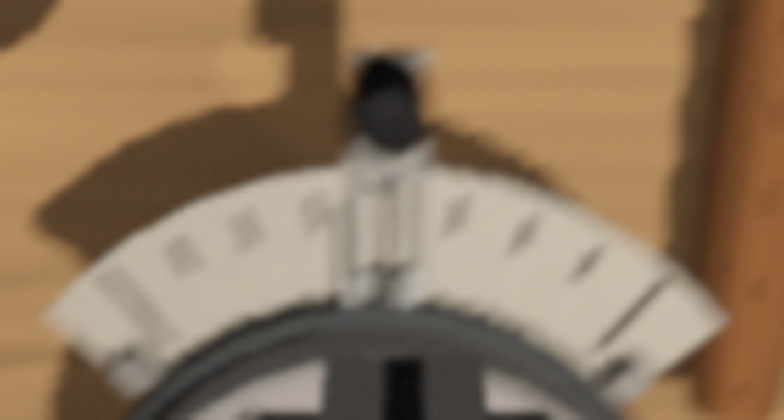

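The zoom shows the closed mark at (637,310), the open mark at (140,310) and the knob at (390,105). The lever is close to the middle.

```bash
python3 - <<'E'
from h import *
np.set_printoptions(suppress=True,precision=1)
z=load('w1')
f=lambda a,b:(250+(a+.5)/5.6-.5,175+(b+.5)/5.6-.5)
ax=np.array([581,212])
for n,q,h in [('closed',(637,310),74),('open',(140,310),74),('m7',(585,265),74),('m6',(523,235),74),('m3?',(458,213),74),('m',(320,213),74),('knobtop',(388,118),116),('platecornerR',(728,320),74),('platecornerL',(42,318),74)]:
    p=ray(z,*f(*q),h); d=p[:2]-ax; print(n,p,np.hypot(*d),np.degrees(np.arctan2(d[1],d[0]))%360)
zz=load('top0')
g=lambda a,b:(190+(a+.5)/5-.5,170+(b+.5)/5-.5)
for n,q,h in [('closed',(137,242),74),('open',(312,240),74),('knob',(211,334),116),('cornR',(341,256),74),('cornL',(104,254),74),('gouge end',(100,203),20)]:
    p=ray(zz,*g(*q),h); d=p[:2]-ax; print('top',n,p,np.hypot(*d),np.degrees(np.arctan2(d[1],d[0]))%360)
# casing circle from RGB: top-cam circle fit manual
pts=[(116,146),(331,146),(222,46),(222,252)]
print([ray(zz,*g(*q),100)[:2] for q in pts])
E
```

```text
closed [511.7 268.6  74. ] 89.48032920590038 140.78935967881915
open [512.2 148.9  74. ] 93.3612598591866 222.5621080319215
m7 [500.3 255.7  74. ] 91.76711378729253 151.57760477767317
m6 [492.8 240.7  74. ] 92.7158757650249 161.98153785283813
m3? [487.4 225.1  74. ] 94.49279869224372 172.00990371275486
m [487.6 192.4  74. ] 95.45523115946841 191.85199837317813
knobtop [453.7 208.8 116. ] 127.37575550392012 181.44293957765166
platecornerR [514.1 290.6  74. ] 103.21631941896739 130.3828599147048
platecornerL [514.4 125.1  74. ] 109.45109400464648 232.5178359498324
top closed [522.2 271.2  74. ] 83.44755555633783 134.84545271133612
top open [521.9 151.9  74. ] 84.2961175839263 225.50611174918035
top knob [453.8 211.6 116. ] 127.16021498931384 180.17101865025504
top cornR [510.7 132.   74. ] 106.52236574177213 228.68708816722346
top cornL [514.2 293.4  74. ] 105.33050082268979 129.35408363448184
top gouge end [558.5 309.6  20. ] 100.17978427751581 102.9818243946599
[array([583.9, 281.6]), array([581.9, 136.2]), array([652.1, 211.3]), array([510.7, 208.4])]
```

```bash
cat >> h.py <<'E'
def pose(ax,phi,off,z,rad=128):
    a=np.radians(phi); o=np.array([np.cos(a),np.sin(a)]); t=np.array([-o[1],o[0]])
    p=np.r_[ax+rad*o+off*t,z]
    R=np.array([[0,o[0],-o[1]],[0,o[1],o[0]],[-1,0,0]]) # x down,y outward, z
    R[:,2]=np.cross(R[:,0],R[:,1]); return p,R
def rel(s,p,R):
    R0=RT(s); return np.r_[R0.T@(p-s['tool_pos'])/10, Ro.from_matrix(R0.T@R).as_rotvec(degrees=True)].round(2)
E
python3 - <<'E'
from bench import r
from h import *
np.set_printoptions(suppress=True)
s=r.sense(); ax=np.array([581.5,210])
p,R=pose(ax,187,26,92); print(p,rel(s,p,R)); p[2]=160; print(rel(s,p,R))
print(s['joint_pos'])
E
```

```text
[457.62269552 168.5945241   92.        ] [24.18 -2.4  -3.98 -6.92 -0.16  0.21]
[17.38 -2.42 -4.   -6.92 -0.16  0.21]
[ 19.82264399 -12.44626848  94.05033511  -0.21415589  98.24055074
 -70.28934075]
```

Request:
{"method": "servo_tool", "body": {
  "commands": [
    [[255,5,-2.4,-4,-7,0,0],[255,10,-2.4,-4,-7,0,0],[255,15,-2.4,-4,-7,0,0],[255,20,-2.4,-4,-7,0,0],[255,24.2,-2.4,-4,-7,0,0],[255,24.2,-2.4,-4,-7,0,0]]
  ]
}}

```text
time: 1.55
tool_pos: [447.7, 174.2, 82.1]
tcp_rot: [97.7, 89.3, -165.0]
ft_force: [-1.2, -0.6, -0.1]
finger_gap: 0.1
```

```bash
python3 look.py w2;python3 - <<'E'
from bench import r
from h import *
np.set_printoptions(suppress=True)
s=r.sense(); ax=np.array([581.5,210])
for phi in [183,179,175,170,165,160,155,150,145,142,140,138]:
    p,R=pose(ax,phi,23.5,92); print(phi,rel(s,p,R))
E
```

```text
1.55 [447.682 174.155  82.079] [  97.67    89.278 -165.024] [-1.198 -0.554 -0.091] 0.10967580257147427
[[-0.012 -0.992 -0.127]
 [-0.003 -0.127  0.992]
 [-1.     0.012 -0.002]]
183 [-0.73 -0.6   0.44  4.31 -0.09 -0.52]
179 [-0.73 -0.53  1.35  8.31 -0.11 -0.52]
175 [-0.74 -0.53  2.25 12.31 -0.13 -0.52]
170 [-0.74 -0.62  3.39 17.31 -0.15 -0.51]
165 [-0.74 -0.8   4.51 22.31 -0.17 -0.51]
160 [-0.74 -1.09  5.61 27.31 -0.19 -0.5 ]
155 [-0.75 -1.46  6.68 32.31 -0.22 -0.49]
150 [-0.76 -1.93  7.71 37.31 -0.24 -0.48]
145 [-0.76 -2.49  8.7  42.31 -0.26 -0.48]
142 [-0.77 -2.87  9.27 45.31 -0.27 -0.47]
140 [-0.77 -3.13  9.64 47.31 -0.28 -0.47]
138 [-0.77 -3.41  9.99 49.31 -0.29 -0.46]
```

View pics/w2.png

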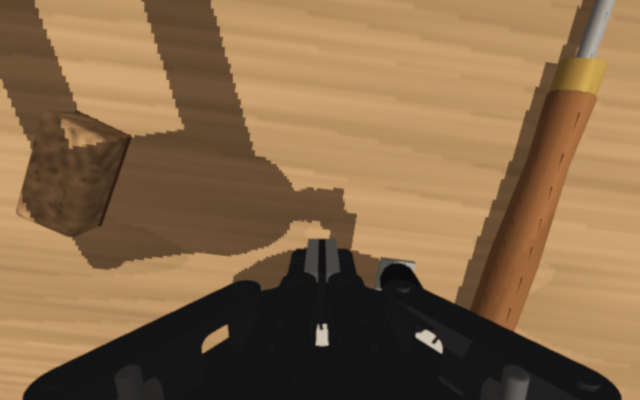

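The knob is at (398,275), clear of the shut fingers at (322,265). The pose looks like it hasn't settled, so I'll read it again after a pause.

Request:
{"method": "servo_tool", "body": {
  "commands": [
    [[255,-0.8,0,0,0,0,0],[255,-0.8,0,0,0,0,0],[255,-0.8,0,0,0,0,0]]
  ]
}}

```text
time: 1.9
tool_pos: [456.0, 176.4, 101.0]
tcp_rot: [-82.0, 89.6, 15.3]
ft_force: [-0.1, -0.2, -0.1]
finger_gap: 0.0
```

```bash
python3 - <<'E'
from bench import r
from h import *
np.set_printoptions(suppress=True)
s=r.sense(); print(s['tool_pos'],RT(s).round(3),s['qd'].round(2)); ax=np.array([581.5,210])
for phi in [183,179,175,170,165,160,155,150,145,142,140,138]:
    p,R=pose(ax,phi,23.5,92); print(phi,rel(s,p,R))
E
```

```text
[455.98113529 176.41969037 100.97864993] [[ 0.006 -0.992 -0.127]
 [ 0.002 -0.127  0.992]
 [-1.    -0.006  0.001]] [-0.06  0.58  1.22 -0.02 -0.49  0.03]
183 [0.9  0.07 0.35 4.32 0.06 0.35]
179 [0.9  0.13 1.26 8.32 0.08 0.35]
175 [ 0.9   0.13  2.17 12.32  0.09  0.35]
170 [ 0.9   0.05  3.3  17.32  0.1   0.34]
165 [ 0.9  -0.14  4.42 22.32  0.12  0.34]
160 [ 0.91 -0.42  5.52 27.32  0.13  0.33]
155 [ 0.91 -0.8   6.59 32.32  0.15  0.33]
150 [ 0.91 -1.27  7.62 37.32  0.16  0.32]
145 [ 0.92 -1.83  8.61 42.32  0.18  0.32]
142 [ 0.92 -2.2   9.18 45.32  0.19  0.31]
140 [ 0.92 -2.47  9.55 47.32  0.19  0.31]
138 [ 0.92 -2.75  9.91 49.32  0.2   0.31]
```

Request:
{"method": "servo_tool", "body": {
  "commands": [
    [[255,0.6,0.1,0.35,4.3,0,0],[255,0.6,0.1,0.8,6.3,0,0],[255,0.6,0.1,1.3,8.3,0,0],[255,0.6,0.1,1.75,10.3,0,0],[255,0.6,0.1,2.2,12.3,0,0],[255,0.6,0.1,2.75,14.8,0,0],[255,0.6,0.05,3.3,17.3,0,0],[255,0.6,0.05,3.3,17.3,0,0]]
  ]
}}

```text
time: 2.7
tool_pos: [449.8, 209.0, 93.0]
tcp_rot: [-62.4, 89.8, 17.6]
ft_force: [-0.5, -0.0, 0.0]
finger_gap: 0.3
```

```bash
python3 look.py w3;python3 - <<'E'
from bench import r
from h import *
np.set_printoptions(suppress=True)
s=r.sense(); print(s['tool_pos'],s['qd'].round(2)); ax=np.array([581.5,210])
for phi in [167,165,162,160,157,155,152,150,148,145,142,140,138]:
    p,R=pose(ax,phi,23.5,95); print(phi,rel(s,p,R))
E
```

```text
2.7 [449.797 208.97   93.025] [-62.4    89.835  17.607] [-0.519 -0.039  0.025] 0.26797443270027843
[[ 0.003 -0.985  0.174]
 [ 0.001  0.174  0.985]
 [-1.    -0.003  0.001]]
[449.65882029 208.78370728  92.81455971] [-0.33  0.03  0.45  0.11 -0.09 -1.13]
167 [-0.22 -0.06  0.73  3.1   0.08  0.13]
165 [-0.22 -0.01  1.18  5.1   0.08  0.12]
162 [-0.22  0.04  1.86  8.1   0.08  0.12]
160 [-0.22  0.05  2.32 10.1   0.08  0.12]
157 [-0.21  0.03  3.   13.1   0.09  0.12]
155 [-0.21  0.    3.45 15.1   0.09  0.12]
152 [-0.21 -0.07  4.13 18.1   0.09  0.11]
150 [-0.21 -0.14  4.58 20.1   0.09  0.11]
148 [-0.21 -0.22  5.03 22.1   0.1   0.11]
145 [-0.21 -0.38  5.69 25.1   0.1   0.11]
142 [-0.21 -0.57  6.34 28.1   0.1   0.11]
140 [-0.21 -0.71  6.77 30.1   0.1   0.11]
138 [-0.21 -0.88  7.2  32.1   0.11  0.1 ]
```

View pics/w3.png

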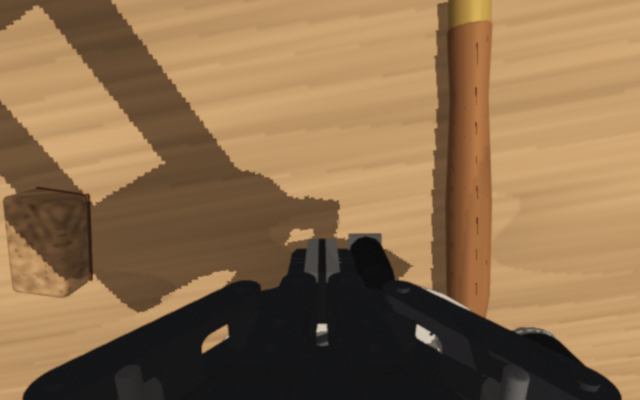

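The knob at (368,260) is now next to the finger, so I'll keep following the arc.

Request:
{"method": "servo_tool", "body": {
  "commands": [
    [[255,-0.2,0,0.7,3,0,0],[255,-0.2,0,1.2,5,0,0],[255,-0.2,0,1.85,8,0,0],[255,-0.2,0,2.3,10,0,0],[255,-0.2,0,3.0,13,0,0],[255,-0.2,0,3.45,15,0,0],[255,-0.2,-0.05,4.1,18,0,0],[255,-0.2,-0.15,4.6,20,0,0]]
  ]
}}

```text
time: 3.55
tool_pos: [458.2, 253.3, 93.9]
tcp_rot: [-172.0, 90.0, -112.0]
ft_force: [-2.7, -0.3, 0.2]
finger_gap: -0.2
```

```bash
python3 look.py w4;python3 - <<'E'
from bench import r
from h import *
np.set_printoptions(suppress=True)
s=r.sense(); print(s['tool_pos'],s['qd'].round(2)); ax=np.array([581.5,210])
for phi in [150,148,145,142,140,138,136,134]:
    p,R=pose(ax,phi,23.5,95); print(phi,rel(s,p,R))
E
```

```text
3.55 [458.163 253.282  93.855] [-171.954   89.989 -111.966] [-2.675 -0.346  0.152] -0.23821669399423517
[[-0.    -0.866  0.5  ]
 [-0.     0.5    0.866]
 [-1.    -0.    -0.   ]]
[458.40502013 253.86961629  93.92215629] [-0.47 -0.48  0.49 -0.03 -0.31 -4.87]
150 [-0.11 -0.05  0.01 -0.11  0.03  0.  ]
148 [-0.11  0.02  0.45  1.89  0.03  0.  ]
145 [-0.11  0.1   1.13  4.89  0.03  0.  ]
142 [-0.11  0.15  1.81  7.89  0.03  0.  ]
140 [-0.11  0.16  2.26  9.89  0.03 -0.  ]
138 [-0.11  0.16  2.72 11.89  0.03 -0.  ]
136 [-0.11  0.14  3.17 13.89  0.03 -0.  ]
134 [-0.11  0.1   3.62 15.89  0.03 -0.  ]
```

View pics/w4.png

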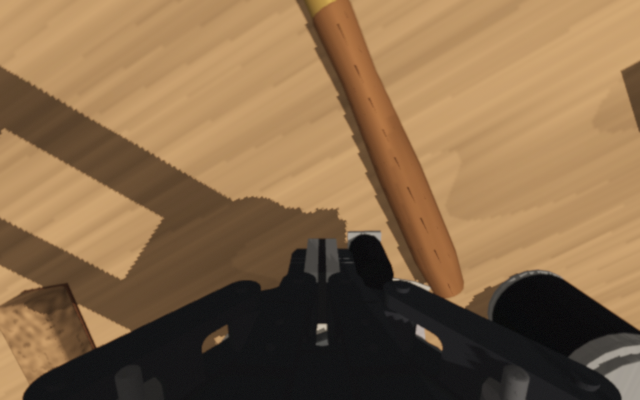

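Request:
{"method": "servo_tool", "body": {
  "commands": [
    [[255,-0.1,0,0.45,2,0,0],[255,-0.1,0.1,1.1,5,0,0],[255,-0.1,0.15,1.8,8,0,0],[255,-0.1,0.15,2.0,10,0,0],[255,-0.1,0.15,2.2,10,0,0],[255,-0.1,0.15,2.3,10,0,0],[255,-0.1,0.15,2.3,10,0,0]]
  ]
}}

```text
time: 4.3
tool_pos: [468.4, 274.0, 94.5]
tcp_rot: [-3.1, 90.0, 47.0]
ft_force: [-1.2, -0.7, 0.3]
finger_gap: 0.0
```

```bash
python3 look.py t5 top;python3 - <<'E'
from bench import r
from h import *
np.set_printoptions(suppress=True)
s=r.sense(); print(s['tool_pos'],s['ft_force'])
ax=np.array([581.5,210])
for phi in [140,138,136,134]:
    p,R=pose(ax,phi,23.5,95); print(phi,rel(s,p,R))
z=load('t5');p=z['p'][:,:,::-1]
cv2.imwrite('pics/z5.png',cv2.resize(p[170:250,180:280],(800,640)[:1]+(600,),interpolation=cv2.INTER_CUBIC))
E
```

```text
4.3 [468.43  273.983  94.525] [-3.066 89.985 47.032] [-1.163 -0.706  0.308] 0.039933783788777884
[[ 0.    -0.767  0.641]
 [ 0.     0.641  0.767]
 [-1.    -0.     0.   ]]
[468.44498517 273.97706131  94.50712946] [-1.64934608  0.28723531  0.33137299]
140 [-0.05  0.03  0.02  0.08  0.02  0.  ]
138 [-0.05  0.1   0.46  2.08  0.02  0.  ]
136 [-0.05  0.16  0.91  4.08  0.02  0.  ]
134 [-0.05  0.2   1.37  6.08  0.02  0.  ]
```

View pics/z5.png

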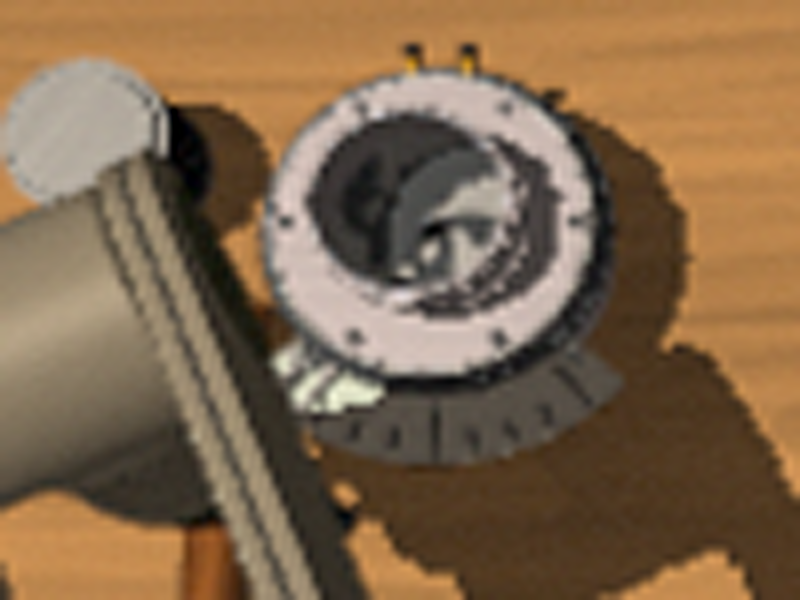

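The top view is partly blocked by the arm, and the force is still only about 1 N, so the lever isn't at the stop yet. I'll push on in small steps.

Request:
{"method": "servo_tool", "body": {
  "commands": [
    [[255,0,0,0.2,1,0,0],[255,0,0.1,0.4,2,0,0],[255,0,0.1,0.4,2,0,0]]
  ]
}}

```text
time: 4.65
tool_pos: [470.3, 277.1, 94.4]
tcp_rot: [-143.9, 89.9, -96.0]
ft_force: [-2.7, -5.0, 1.8]
finger_gap: -0.0
```

Request:
{"method": "servo_tool", "body": {
  "commands": [
    [[255,0,0,0.2,1,0,0],[255,0,0,0.4,2,0,0],[255,0,0,0.4,2,0,0]]
  ]
}}

```text
time: 4.95
tool_pos: [470.3, 277.9, 94.1]
tcp_rot: [177.4, 89.5, -136.6]
ft_force: [-18.4, -18.2, 16.1]
finger_gap: -0.1
```

The force jumped to about 26 N with no further motion, so the lever is at the stop. I'll back away, then rise to look.

Request:
{"method": "servo_tool", "body": {
  "commands": [
    [[255,0,0,-1.0,0,0,0],[255,0,0,-3,0,0,0],[255,-3,0,-4,0,0,0],[255,-8,0,-4,0,0,0],[255,-13,0,-4,0,0,0],[255,-18,0,-6,0,0,0],[255,-20,0,-8,0,0,0],[255,-20,0,-8,0,0,0]]
  ]
}}

```text
time: 5.75
tool_pos: [418.7, 223.2, 300.2]
tcp_rot: [-25.3, 89.4, 20.7]
ft_force: [0.9, 0.4, -0.2]
finger_gap: -0.3
```

```bash
python3 look.py w6
```

```text
5.75 [418.724 223.151 300.232] [-25.269  89.421  20.692] [ 0.928  0.399 -0.188] -0.33054384709390533
[[ 0.009 -0.719  0.695]
 [ 0.004  0.695  0.719]
 [-1.    -0.004  0.009]]
```

View pics/w6.png

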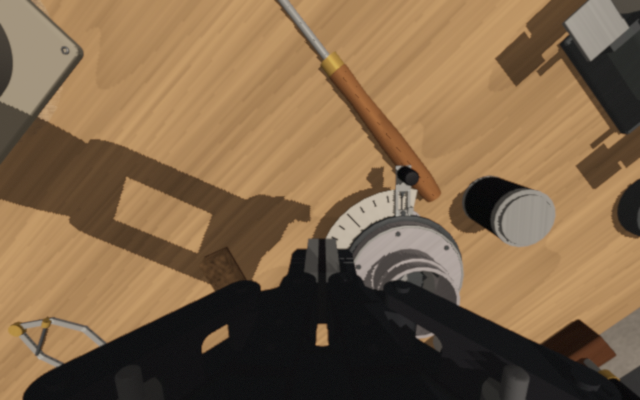

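```bash
python3 - <<'E'
from h import *
z=load('w6'); p=z['p'][:,:,::-1]
cv2.imwrite('pics/z6.png',cv2.resize(p[155:255,320:445],(750,600),interpolation=cv2.INTER_CUBIC))
E
```

```text
(no output)
```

View pics/z6.png

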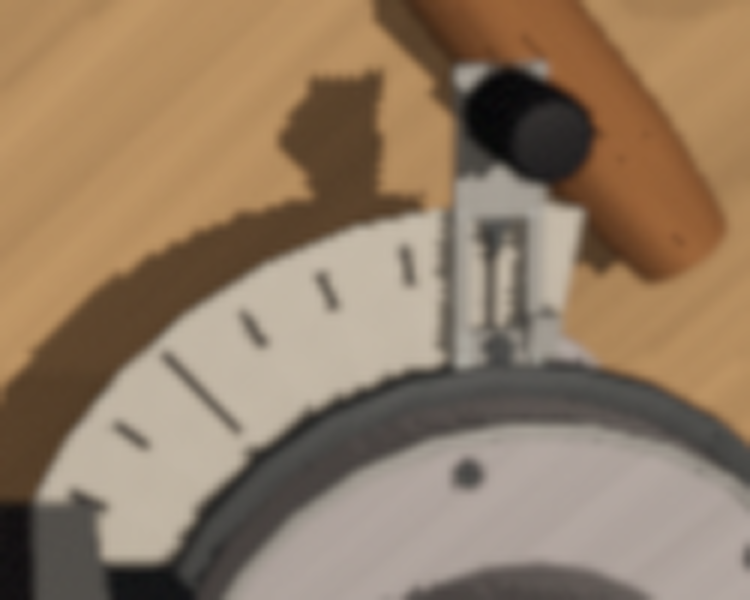

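The lever lies over the closed mark, with the three short marks and the long middle mark free to its left, so the round damper is closed. Next I'll go to the square inlet.

```bash
python3 - <<'E'
from bench import r
from h import *
np.set_printoptions(suppress=True)
s=r.sense()
p,R=pose(np.array([0,0]),175,0,340,0); p[:2]=(390,-290); print(rel(s,p,R)); p[:2]=(400,-30);p[2]=320; print(rel(s,p,R)); print(s['joint_pos'])
E
```

```text
[ -4.42 -33.65 -38.85 -39.04   0.29   0.27]
[ -2.34 -16.29 -19.48 -39.04   0.29   0.27]
[ 21.89156154 -13.72361293  98.86439846   0.00536194  94.46614726
 -24.06621077]
```

Request:
{"method": "servo_tool", "body": {
  "commands": [
    [[255,-0.5,-3,-3.6,-5,0,0],[255,-1,-6,-7,-10,0,0],[255,-2,-9,-10.5,-15,0,0],[255,-2,-12,-14,-20,0,0],[255,-3,-15,-17.5,-25,0,0],[255,-3,-18,-21,-30,0,0],[255,-4,-21,-24.5,-35,0,0],[255,-4,-24,-28,-39,0,0]]
  ]
}}

```text
time: 6.6
tool_pos: [395.6, -146.9, 334.0]
tcp_rot: [-83.6, 90.0, 1.6]
ft_force: [1.1, -0.2, -0.0]
finger_gap: -0.0
```

```bash
python3 - <<'E'
from bench import r
from h import *
np.set_printoptions(suppress=True)
s=r.sense()
p,R=pose(np.array([0,0]),175,0,340,0); p[:2]=(390,-290); print(s['tool_pos'],rel(s,p,R)); print(s['joint_pos'])
E
```

```text
[ 395.60227235 -146.93445318  333.95641793] [ -0.6   -0.64 -14.3    0.2    0.     0.04]
[ -27.36000389  -21.76388935  101.51297636    0.01803748  100.21888467
 -112.55890852]
```

Request:
{"method": "servo_tool", "body": {
  "commands": [
    [[255,-0.5,-0.5,-4,0,0,0],[255,-0.5,-0.5,-8,0,0,0],[255,-0.5,-0.5,-11,0,0,0],[255,-0.5,-0.5,-11,0,0,0],[255,-0.5,-0.5,-11,0,0,0],[255,-0.5,-0.5,-11,0,0,0]]
  ]
}}

```text
time: 7.2
tool_pos: [391.2, -254.3, 338.4]
tcp_rot: [38.3, 89.9, 123.4]
ft_force: [-0.3, 0.6, -0.7]
finger_gap: -0.2
```

```bash
python3 look.py w7
```

```text
7.2 [ 391.173 -254.258  338.371] [ 38.312  89.919 123.357] [-0.255  0.573 -0.655] -0.23775369223475995
[[-0.001 -0.996  0.086]
 [ 0.001  0.086  0.996]
 [-1.     0.001  0.001]]
```

View pics/w7.png

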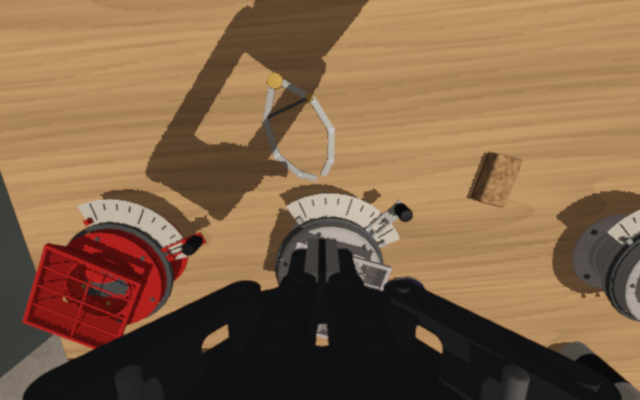

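```bash
python3 - <<'E'
from h import *
z=load('w7'); p=z['p'][:,:,::-1]
cv2.imwrite('pics/z7.png',cv2.resize(p[180:280,265:425],(800,500),interpolation=cv2.INTER_CUBIC))
E
```

```text
(no output)
```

View pics/z7.png

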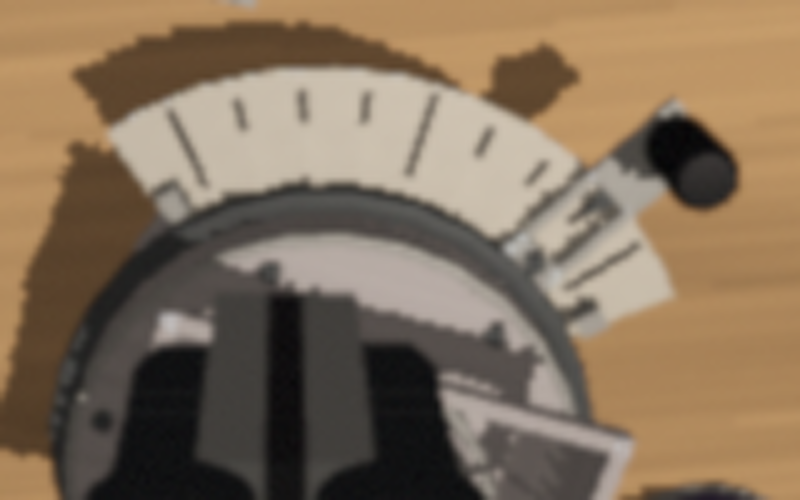

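The zoom shows the long marks at about (188,147) open, (422,135) middle and (607,264) closed. The lever is near 8–10 degrees, with its knob top at (705,178).

```bash
python3 - <<'E'
from h import *
np.set_printoptions(suppress=True,precision=1)
z=load('w7')
f=lambda a,b:(265+(a+.5)/5-.5,180+(b+.5)/5-.5)
L=[((188,147),220),((422,135),180),((607,264),140)]
W=np.array([ray(z,*f(*q),74)[:2] for q,_ in L]); M=92*np.array([[np.cos(np.radians(a)),np.sin(np.radians(a))] for _,a in L])
mc=M.mean(0);wc=W.mean(0);H=(M-mc).T@(W-wc);yaw=np.arctan2(H[0,1]-H[1,0],H[0,0]+H[1,1]);R=np.array([[np.cos(yaw),-np.sin(yaw)],[np.sin(yaw),np.cos(yaw)]])
ax=wc-R@mc; print(W,'ax',ax,'yaw',np.degrees(yaw),'res',W-(M@R.T+ax))
for n,q,h in [('knob',(705,178),116),('s5',(365,107),74),('s3',(485,142),74),('s2',(537,172),74),('shor7',(240,115),74)]:
    p=ray(z,*f(*q),h)[:2]-ax; print(n,p+ax,np.hypot(*p),np.degrees(np.arctan2(p[1],p[0]))%360-np.degrees(yaw))
zz=load('top0'); g=lambda a,b:(330+(a+.5)/5-.5,175+(b+.5)/5-.5)
L=[((273,252),140),((165,321),180),((83,0),0)]
for n,q,h in [('closed',(471-400+15,258),74),('mid',(565-400,320),74),('open',(665-400,315),74),('knob',(466-400,309),116)]:
    p=ray(zz,*g(*q),h)[:2]; d=p-ax; print('top',n,p,np.hypot(*d),np.degrees(np.arctan2(d[1],d[0]))%360-np.degrees(yaw))
E
```

```text
[[ 443.  -286. ]
 [ 445.1 -223. ]
 [ 486.3 -174.7]] ax [ 530.5 -256. ] yaw -21.25599685451976 res [[-0.4 -0.4]
 [ 0.3 -0.3]
 [ 0.1  0.7]]
knob [ 449.5 -158. ] 127.15600579737023 150.81845723321868
s5 [ 436.  -237.7] 96.27314365809796 190.265222049477
s3 [ 448.5 -206.2] 95.92197442198419 169.97963621642694
s2 [ 458.2 -192.7] 96.14585758822854 160.03399451164228
shor7 [ 435.3 -271.2] 96.39641945150333 210.2948866949702
top closed [ 488.2 -169.6] 96.24410634725535 137.31871559687843
top mid [ 445.5 -221.7] 91.6297261859292 179.27552170377612
top open [ 448. -289.] 88.81290676677094 223.04750633433773
top knob [ 449.1 -153.8] 130.6666361817733 149.78971374832568
```

```bash
python3 - <<'E'
from bench import r
from h import *
np.set_printoptions(suppress=True)
s=r.sense(); ax=np.array([530.5,-256.])
for z in (250,94):
    p,R=pose(ax,122,-30,z); print(p,rel(s,p,R))
E
```

```text
[ 488.11177706 -131.55226576  250.        ] [ 8.88 -8.6  13.03 53.08  0.03 -0.04]
[ 488.11177706 -131.55226576   94.        ] [24.48 -8.61 13.02 53.08  0.03 -0.04]
```

Request:
{"method": "servo_tool", "body": {
  "commands": [
    [[255,0,-2.2,3.2,8,0,0],[255,2,-4.3,6.5,16,0,0],[255,4,-6.5,9.8,24,0,0],[255,6,-8.6,13,32,0,0],[255,8,-8.6,13,40,0,0],[255,9,-8.6,13,48,0,0],[255,9,-8.6,13,53,0,0],[255,9,-8.6,13,53,0,0]]
  ]
}}

```text
time: 8.05
tool_pos: [487.8, -131.6, 248.8]
tcp_rot: [114.9, 90.0, 147.0]
ft_force: [0.2, -0.2, 0.6]
finger_gap: 0.2
```

Request:
{"method": "servo_tool", "body": {
  "commands": [
    [[255,4,0,0,0,0,0],[255,8,0,0,0,0,0],[255,11,0,0,0,0,0],[255,13.5,0,0,0,0,0],[255,14.5,0,0,0,0,0],[255,14.5,0,0,0,0,0],[255,14.5,0,0,0,0,0]]
  ]
}}

```text
time: 8.75
tool_pos: [488.9, -133.1, 105.9]
tcp_rot: [-52.0, 89.9, -19.9]
ft_force: [0.2, 0.1, -0.0]
finger_gap: -0.4
```

```bash
python3 look.py w8;  python3 - <<'E'
from bench import r
from h import *
np.set_printoptions(suppress=True)
s=r.sense(); ax=np.array([530.5,-256.])
print(s['qd'].round(1))
for phi in [124,127,129,131,133,135,137,140,142,144]:
    p,R=pose(ax,phi,-19.6,95); print(phi,rel(s,p,R))
E
```

```text
8.75 [ 488.859 -133.119  105.851] [-51.97   89.884 -19.878] [ 0.159  0.137 -0.018] -0.35066803359907867
[[ 0.002 -0.531  0.847]
 [-0.001  0.847  0.531]
 [-1.    -0.002  0.001]]
[-0.  -0.3 -0.3 -0.1 -0.2  0.3]
124 [ 1.13  0.28 -1.49 -1.93  0.1   0.14]
127 [ 1.13  0.34 -2.16 -4.93  0.1   0.14]
129 [ 1.13  0.36 -2.62 -6.93  0.1   0.15]
131 [ 1.12  0.37 -3.07 -8.93  0.09  0.15]
133 [  1.12   0.36  -3.52 -10.93   0.09   0.15]
135 [  1.12   0.33  -3.97 -12.93   0.09   0.15]
137 [  1.12   0.29  -4.42 -14.93   0.09   0.15]
140 [  1.12   0.2   -5.09 -17.93   0.08   0.15]
142 [  1.12   0.12  -5.54 -19.93   0.08   0.16]
144 [  1.12   0.02  -5.98 -21.93   0.08   0.16]
```

View pics/w8.png

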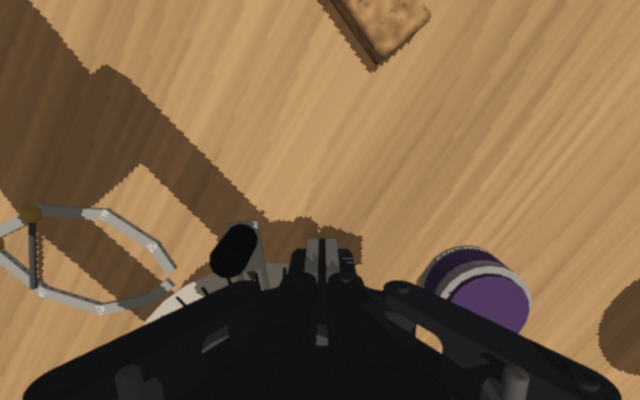

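The knob is at (235,250), left of the fingers, which are clear of everything. I'll push along the arc.

Request:
{"method": "servo_tool", "body": {
  "commands": [
    [[255,1.0,0.3,-0.8,-1,0,0],[255,1.0,0.3,-1.5,-2,0,0],[255,1.0,0.35,-2.2,-5,0,0],[255,1.0,0.35,-2.6,-7,0,0],[255,1.0,0.35,-3.1,-9,0,0],[255,1.0,0.35,-3.5,-11,0,0],[255,1.0,0.35,-4.0,-13,0,0],[255,1.0,0.3,-4.4,-15,0,0]]
  ]
}}

```text
time: 9.6
tool_pos: [448.5, -153.9, 94.4]
tcp_rot: [-12.3, 90.0, 34.9]
ft_force: [1.8, 1.8, -1.1]
finger_gap: 0.4
```

```bash
python3 - <<'E'
from bench import r
from h import *
np.set_printoptions(suppress=True)
s=r.sense(); ax=np.array([530.5,-256.])
print(s['qd'].round(1),s['tool_pos'],s['ft_force'])
for phi in [137,140,142,144,146,148,150,152,154]:
    p,R=pose(ax,phi,-19.6,95); print(phi,rel(s,p,R))
E
```

```text
[ -4.4  -3.4   3.3   0.1   0.4 -24.3] [ 448.49574726 -153.91234503   94.36914083] [ 1.81243467  1.83954737 -1.14150129]
137 [-0.06 -0.16  0.09  0.15  0.03  0.01]
140 [-0.06 -0.07 -0.59 -2.85  0.03  0.01]
142 [-0.06 -0.03 -1.04 -4.85  0.03  0.01]
144 [-0.06 -0.01 -1.49 -6.85  0.03  0.01]
146 [-0.06 -0.01 -1.94 -8.85  0.03  0.01]
148 [ -0.06  -0.01  -2.39 -10.85   0.03   0.01]
150 [ -0.06  -0.04  -2.84 -12.85   0.03   0.01]
152 [ -0.06  -0.08  -3.29 -14.85   0.03   0.01]
154 [ -0.07  -0.14  -3.74 -16.85   0.03   0.01]
```

Next I'll push to 154 degrees, a few degrees short of the mark (158.7), and check the position by eye.

Request:
{"method": "servo_tool", "body": {
  "commands": [
    [[255,0,0,-0.6,-3,0,0],[255,0,0,-1.0,-5,0,0],[255,0,0,-1.5,-7,0,0],[255,0,0,-2.0,-9,0,0],[255,0,0,-2.4,-11,0,0],[255,0,0,-2.8,-13,0,0],[255,0,0,-3.3,-15,0,0],[255,0,0,-3.3,-15,0,0]]
  ]
}}

```text
time: 10.4
tool_pos: [425.9, -178.4, 94.4]
tcp_rot: [-91.2, 90.0, -29.2]
ft_force: [-0.1, 0.1, 0.3]
finger_gap: -0.1
```

```bash
python3 look.py w9;  python3 look.py t9 top; python3 look.py s9 side; python3 - <<'E'
from bench import r
from h import *
np.set_printoptions(suppress=True)
s=r.sense(); ax=np.array([530.5,-256.])
print(s['qd'].round(1),s['tool_pos'],s['ft_force'])
for phi in [152,154,156,157,158,158.7,159.5]:
    p,R=pose(ax,phi,-19.6,95); print(phi,rel(s,p,R))
a=cv2.imread('pics/t9.png')[180:260,330:430]; b=cv2.imread('pics/s9.png')[190:290,200:320]
cv2.imwrite('pics/z9.png',np.hstack([cv2.resize(a,(400,320),interpolation=cv2.INTER_CUBIC),cv2.resize(b,(384,320),interpolation=cv2.INTER_CUBIC)]))
E
```

```text
10.4 [ 425.949 -178.357   94.439] [-91.24   89.984 -29.179] [-0.136  0.083  0.311] -0.06556685015292416
[[ 0.    -0.883  0.469]
 [-0.     0.469  0.883]
 [-1.    -0.    -0.   ]]
10.45 [ 426.086 -178.266   94.454] [-113.486   89.985  -51.514] [-0.076  0.365  0.312] 0.14156011120005943
[[ 0.    -0.883  0.47 ]
 [-0.     0.47   0.883]
 [-1.    -0.    -0.   ]]
10.5 [ 426.196 -178.153   94.432] [-138.679   89.988  -76.721] [ 0.275  0.171 -0.148] -0.014500069409446635
[[ 0.    -0.883  0.47 ]
 [-0.     0.47   0.883]
 [-1.    -0.    -0.   ]]
[ 0.2  0.4 -0.1  0.   0.1 -0. ] [ 426.31359916 -178.1019994    94.43719743] [-0.27391552 -0.02271333 -0.36067555]
152 [-0.06 -0.06 -0.03 -0.04 -0.01  0.01]
154 [-0.06  0.   -0.47 -2.04 -0.01  0.01]
156 [-0.06  0.05 -0.92 -4.04 -0.01  0.01]
157 [-0.06  0.07 -1.15 -5.04 -0.01  0.01]
158 [-0.06  0.08 -1.38 -6.04 -0.01  0.01]
158.7 [-0.06  0.08 -1.53 -6.74 -0.01  0.01]
159.5 [-0.06  0.09 -1.71 -7.54 -0.01  0.01]
```

View pics/w9.png

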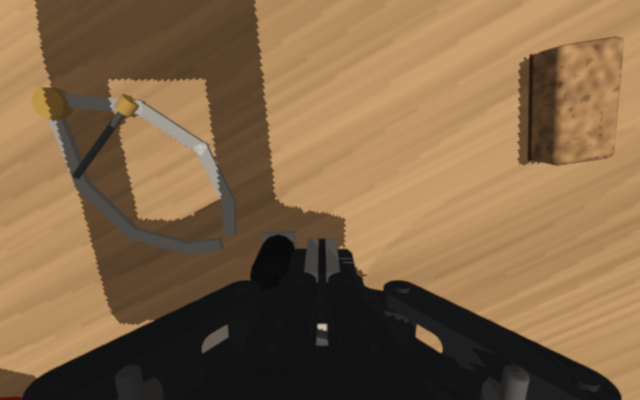

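View pics/z9.png

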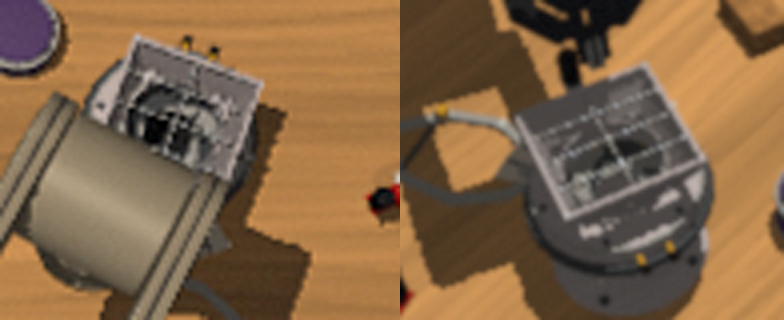

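Neither fixed view shows the scale past the arm, but the knob at (272,260) is still next to the finger. I'll push to about 156 degrees, then back off and look.

Request:
{"method": "servo_tool", "body": {
  "commands": [
    [[255,0,0,-0.3,-1,0,0],[255,0,0,-0.6,-3,0,0],[255,0,0,-0.9,-4,0,0],[255,0,0,-0.9,-4,0,0]]
  ]
}}

```text
time: 10.95
tool_pos: [422.0, -186.0, 94.2]
tcp_rot: [95.1, 90.0, 161.1]
ft_force: [0.3, -0.6, 0.7]
finger_gap: 0.2
```

Request:
{"method": "servo_tool", "body": {
  "commands": [
    [[255,0,0,0.5,0,0,0],[255,0,0,2,0,0,0],[255,0,0,4,0,0,0],[255,-5,0,6,0,0,0],[255,-10,0,6,0,0,0],[255,-14,3,5,0,0,0],[255,-14,4,4,0,0,0],[255,-14,4,4,0,0,0]]
  ]
}}

```text
time: 11.75
tool_pos: [402.3, -133.6, 236.6]
tcp_rot: [-97.7, 89.7, -31.8]
ft_force: [0.7, 0.5, -0.4]
finger_gap: -0.1
```

```bash
python3 look.py w10; python3 - <<'E'
from h import *
p=load('w10')['p'][:,:,::-1]
cv2.imwrite('pics/z10.png',p)
E
```

```text
11.75 [ 402.326 -133.643  236.564] [-97.739  89.729 -31.773] [ 0.674  0.512 -0.402] -0.10930069662430547
[[ 0.004 -0.913  0.407]
 [-0.002  0.407  0.913]
 [-1.    -0.005 -0.001]]
```

View pics/w10.png

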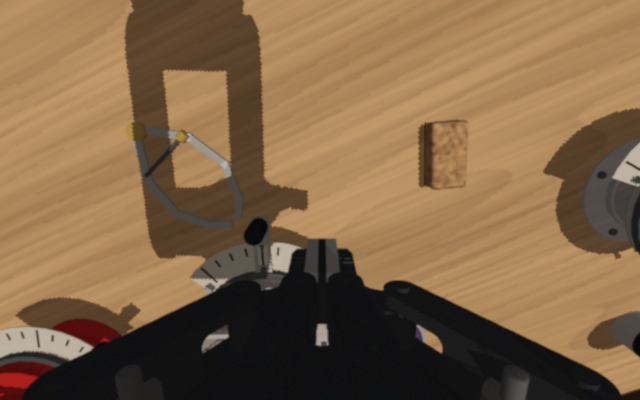

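```bash
python3 - <<'E'
from h import *
np.set_printoptions(suppress=True,precision=1)
z=load('w10');p=z['p'][:,:,::-1]
cv2.imwrite('pics/z10.png',cv2.resize(p[210:300,185:305],(800,600),interpolation=cv2.INTER_CUBIC))
ax=np.array([530.5,-256.])
for a in (158.74,157,156,155,148.74,168.74):
    o=np.array([np.cos(np.radians(a)),np.sin(np.radians(a))]); print(a,[((np.array(proj(z,np.r_[ax+rr*o,h]))-[185,210])*800/120).round() for rr,h in((86,74),(98,74),(128,116))])
E
```

```text
158.74 [array([518., 328.]), array([511., 258.]), array([431., 180.])]
157 [array([535., 327.]), array([530., 257.]), array([460., 179.])]
156 [array([544., 327.]), array([540., 257.]), array([476., 179.])]
155 [array([553., 327.]), array([551., 257.]), array([493., 179.])]
148.74 [array([613., 331.]), array([619., 262.]), array([597., 186.])]
168.74 [array([425., 339.]), array([404., 272.]), array([268., 201.])]
```

View pics/z10.png

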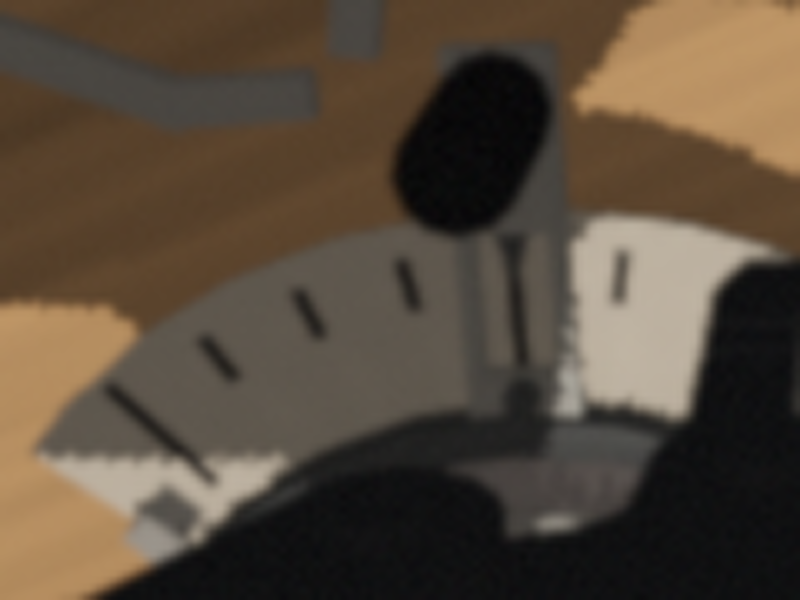

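The window's pointer at (513,240) already lies along the long middle mark at (517,310), with three short marks to its left. I'll check this with a closer view straight along the lever.

```bash
python3 - <<'E'
from bench import r
from h import *
np.set_printoptions(suppress=True)
s=r.sense(); ax=np.array([530.5,-256.])
p,R=pose(ax,158.74,0,190,105); print(p,rel(s,p,R))
E
```

```text
[ 432.64581724 -217.92692662  190.        ] [ 4.52 -6.2  -6.5  -2.79 -0.01  0.14]
```

Request:
{"method": "servo_tool", "body": {
  "commands": [
    [[255,0,-2,-2,-1,0,0],[255,0,-4,-4,-2,0,0],[255,1,-6,-6.5,-3,0,0],[255,3,-6.2,-6.5,-3,0,0],[255,4.5,-6.2,-6.5,-3,0,0],[255,4.5,-6.2,-6.5,-3,0,0],[255,4.5,-6.2,-6.5,-3,0,0],[255,4.5,-6.2,-6.5,-3,0,0]]
  ]
}}

```text
time: 12.6
tool_pos: [432.7, -217.4, 190.1]
tcp_rot: [-98.9, 89.9, -29.8]
ft_force: [0.0, -0.3, 0.8]
finger_gap: -0.1
```

```bash
python3 look.py w11; python3 - <<'E'
from h import *
p=load('w11')['p'][:,:,::-1]
cv2.imwrite('pics/z11.png',cv2.resize(p[160:250,260:380],(800,600),interpolation=cv2.INTER_CUBIC))
E
```

```text
12.6 [ 432.681 -217.36   190.062] [-98.889  89.938 -29.831] [ 0.033 -0.295  0.778] -0.1281527080352282
[[ 0.001 -0.934  0.357]
 [-0.001  0.357  0.934]
 [-1.    -0.001 -0.   ]]
```

View pics/z11.png

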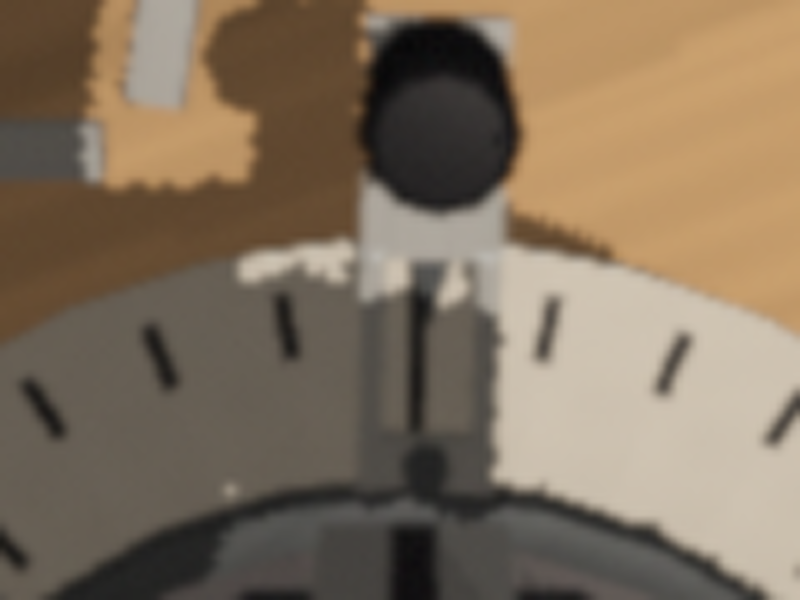

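```bash
python3 - <<'E'
from h import *
np.set_printoptions(suppress=True,precision=2)
z=load('w11'); ax=np.array([530.5,-256.])
k=800/120
f=lambda a,b:(260+(a+.5)/k-.5,160+(b+.5)/k-.5)
g=cv2.cvtColor(z['p'],cv2.COLOR_RGB2GRAY)
for n,q,h in [('markA',(420,305),74),('markB',(415,425),74),('shortL',(288,327),74),('shortR',(547,328),74),('L2',(161,357),74),('R2',(674,362),74),('ptr',(430,285),81),('rivet',(426,466),81),('winL',(381,370),81),('winR',(474,370),81),('stripL',(361,200),81),('stripR',(505,200),81),('knob',(439,140),116)]:
    p=ray(z,*f(*q),h)[:2]; d=p-ax; print(n,p,np.hypot(*d),np.degrees(np.arctan2(d[1],d[0])))
for v in range(202,226,3): print(v,g[v,312:336])
E
```

```text
markA [ 439.72 -220.63] 97.42752223111555 158.71458210490684
markB [ 454.65 -227.03] 81.19681464458436 159.09692162959368
shortL [ 436.4  -237.51] 95.89523253771327 168.88109072823585
shortR [ 448.42 -206.5 ] 95.85396445355151 148.9078858225811
L2 [ 434.3 -254.3] 96.21812910660353 178.9849132615689
R2 [ 458.57 -192.77] 95.77198501515669 138.68175585981228
ptr [ 435.87 -217.85] 102.02660515861169 158.04475796419604
rivet [ 458.01 -226.82] 78.13718486373642 158.07424421352695
winL [ 444.02 -227.54] 91.0385246275912 161.7838792232654
winR [ 448.2  -216.63] 91.23177174695876 154.4353286804883
stripL [ 422.72 -221.92] 113.0433552373961 162.453421192626
stripR [ 429.04 -205.39] 113.37853852952934 153.49104615771765
knob [ 412.34 -208.16] 127.47392885249523 157.95900133552368
202 [110 118 152 164 166 173 186 185 173 127  79  78  84  97 140 179 190 176
 139 135 159 167 173 186]
205 [ 96 100 108 107  93  88  96  97  89  60  30  29  54 113 159 152 134 113
 105 124 150 164 173 189]
208 [ 95  93  83  78  79  87  94  96  89  60  32  41  69  89  95  96  96  95
  94  84  80  83 125 179]
211 [ 95  92  83  79  80  86  93  95  88  59  32  52  85  95  96  96  97  97
  93  82  78  81 100 144]
214 [ 95  91  81  79  79  85  93  96  89  58  32  53  84  94  95  96  96  96
  92  83  78  84 125 178]
217 [ 94  90  83  78  81  88  94  95  88  55  28  52  86  95  96  97  95  94
  88  80  79  95 141 181]
220 [ 95  91  82  78  80  89  95  95  87  54  33  59  88  96  96  96  96  95
  91  81  78  95 143 182]
223 [ 95  89  81  78  79  86  92  92  86  55  37  62  87  94  95  95  95  94
  87  81  80 103 154 185]
```

Measured, the mark is at 158.85° and the lever at 158.03°, so it is 0.8° short. I'll nudge it gently the rest of the way.

```bash
python3 - <<'E'
from bench import r
from h import *
np.set_printoptions(suppress=True)
s=r.sense(); ax=np.array([530.5,-256.])
for off,z in ((-55,190),(-55,95),(-30,95)):
    p,R=pose(ax,158.85,off,z); print(p,rel(s,p,R))
E
```

```text
[ 430.96680049 -158.52106794  190.        ] [ 0.03  2.28  5.45  0.2  -0.02  0.1 ]
[ 430.96680049 -158.52106794   95.        ] [ 9.53  2.3   5.45  0.2  -0.02  0.1 ]
[ 421.94652983 -181.83704352   95.        ] [ 9.53  2.31  2.95  0.2  -0.02  0.1 ]
```

Request:
{"method": "servo_tool", "body": {
  "commands": [
    [[255,0,1.2,2.8,0,0,0],[255,0,2.3,5.5,0,0,0],[255,2,2.3,5.5,0,0,0],[255,5,2.3,5.5,0,0,0],[255,8,2.3,5.5,0,0,0],[255,9.5,2.3,5.5,0,0,0],[255,9.5,2.3,5.5,0,0,0],[255,9.5,2.3,5.5,0,0,0]]
  ]
}}

```text
time: 13.45
tool_pos: [431.0, -158.2, 95.4]
tcp_rot: [-94.2, 89.9, -25.2]
ft_force: [0.2, 0.5, 0.6]
finger_gap: -0.0
```

Request:
{"method": "servo_tool", "body": {
  "commands": [
    [[255,0,0,-0.5,0,0,0],[255,0,0,-1,0,0,0],[255,0,0,-1.5,0,0,0],[255,0,0,-2,0,0,0],[255,0,0,-2.3,0,0,0],[255,0,0,-2.5,0,0,0],[255,0,0,-2.5,0,0,0],[255,0,0,-2.5,0,0,0]]
  ]
}}

```text
time: 14.25
tool_pos: [421.5, -181.4, 94.2]
tcp_rot: [46.3, 90.0, 115.3]
ft_force: [-0.2, 0.3, 0.7]
finger_gap: -0.3
```

```bash
python3 look.py w12; python3 - <<'E'
from bench import r
from h import *
np.set_printoptions(suppress=True)
s=r.sense(); ax=np.array([530.5,-256.])
for off in (-26,-24,-22,-20):
    p,R=pose(ax,158.85,off,95); print(off,rel(s,p,R))
cv2.imwrite('pics/z12.png',cv2.resize(load('w12')['p'][200:320,220:380,::-1],(800,600),interpolation=cv2.INTER_CUBIC))
E
```

```text
14.25 [ 421.455 -181.393   94.228] [ 46.277  89.99  115.283] [-0.191  0.337  0.674] -0.34999320373926235
[[-0.    -0.934  0.358]
 [ 0.     0.358  0.934]
 [-1.     0.     0.   ]]
-26 [-0.08 -0.06 -0.43  0.17  0.01 -0.01]
-24 [-0.08 -0.06 -0.63  0.17  0.01 -0.01]
-22 [-0.08 -0.06 -0.83  0.17  0.01 -0.01]
-20 [-0.08 -0.06 -1.03  0.17  0.01 -0.01]
```

View pics/z12.png

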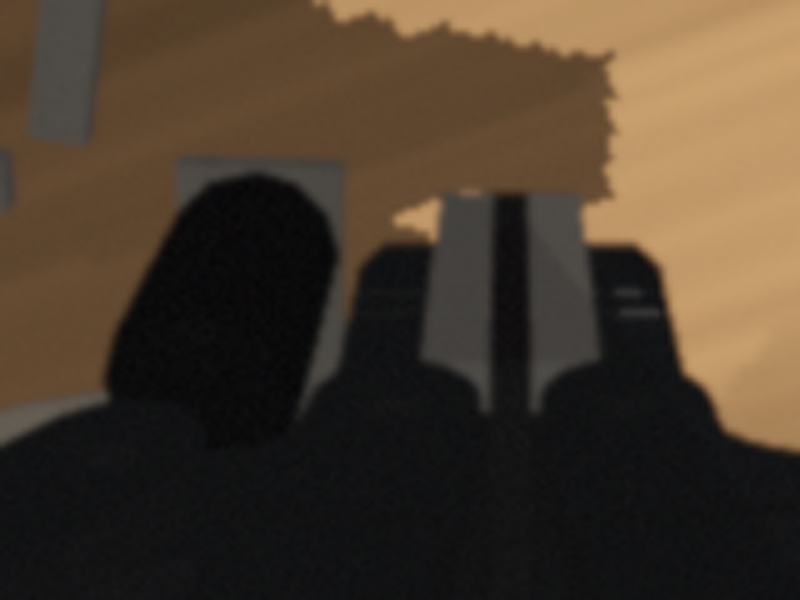

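The finger stands just clear of the knob. I'll creep in slowly and watch the force.

Request:
{"method": "servo_tool", "body": {
  "commands": [
    [[255,0,0,-0.1,0,0,0],[255,0,0,-0.2,0,0,0],[255,0,0,-0.3,0,0,0],[255,0,0,-0.4,0,0,0],[255,0,0,-0.5,0,0,0],[255,0,0,-0.55,0,0,0],[255,0,0,-0.6,0,0,0],[255,0,0,-0.6,0,0,0]]
  ]
}}

```text
time: 15.1
tool_pos: [419.3, -187.0, 94.3]
tcp_rot: [58.8, 90.0, 127.8]
ft_force: [-0.7, 1.9, 0.5]
finger_gap: 0.0
```

```bash
python3 look.py w13; python3 - <<'E'
from bench import r
from h import *
np.set_printoptions(suppress=True)
s=r.sense(); ax=np.array([530.5,-256.])
for off in (-24,-22,-20):
    p,R=pose(ax,158.85,off,95); print(off,rel(s,p,R))
a,b=[load(n)['p'][200:320,220:380,::-1] for n in('w12','w13')]
cv2.imwrite('pics/z13.png',np.hstack([cv2.resize(x,(400,300),interpolation=cv2.INTER_CUBIC) for x in(a,b)]))
E
```

```text
15.1 [ 419.266 -186.977   94.282] [ 58.754  89.987 127.769] [-0.715  1.912  0.502] 0.026457675695880672
[[-0.    -0.934  0.358]
 [ 0.     0.358  0.934]
 [-1.     0.     0.   ]]
-24 [-0.07 -0.06 -0.03  0.17  0.   -0.01]
-22 [-0.07 -0.06 -0.23  0.17  0.   -0.01]
-20 [-0.07 -0.06 -0.43  0.17  0.   -0.01]
```

View pics/z13.png

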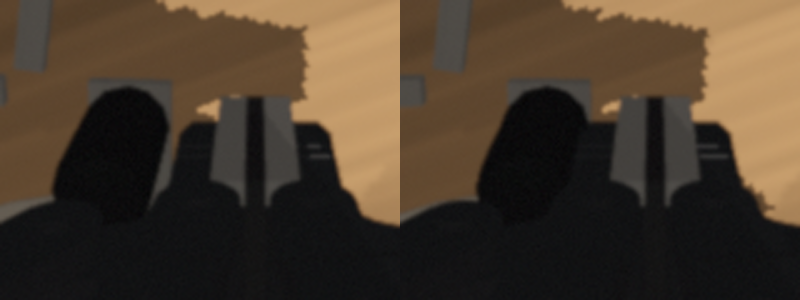

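The finger now touches the knob, with about 2 N of drag. I'll back off and check the pointer.

Request:
{"method": "servo_tool", "body": {
  "commands": [
    [[255,0,0,0.5,0,0,0],[255,0,0,2,0,0,0],[255,0,0,3.5,0,0,0],[255,-3,0,3.5,0,0,0],[255,-6.5,0,3.5,0,0,0],[255,-9.6,0,3,0,0,0],[255,-9.6,-1.2,0,0,0,0],[255,-9.6,-2.4,-2.4,0,0,0]]
  ]
}}

```text
time: 15.95
tool_pos: [434.2, -219.2, 192.3]
tcp_rot: [-108.6, 89.8, -39.5]
ft_force: [0.9, -0.4, -0.5]
finger_gap: -0.0
```

Request:
{"method": "servo_tool", "body": {
  "commands": [
    [[255,0,0,0,0,0,0],[255,0,0,0,0,0,0],[255,0,0,0,0,0,0]]
  ]
}}

```text
time: 16.25
tool_pos: [433.0, -217.3, 190.0]
tcp_rot: [66.3, 90.0, 135.3]
ft_force: [0.2, 0.5, -0.6]
finger_gap: 0.4
```

```bash
python3 look.py w14; python3 - <<'E'
from h import *
z=load('w14');p=z['p'][:,:,::-1]
cv2.imwrite('pics/z14.png',cv2.resize(p[160:250,260:380],(800,600),interpolation=cv2.INTER_CUBIC))
g=cv2.cvtColor(z['p'],cv2.COLOR_RGB2GRAY)
for v in range(202,226,6): print(v,g[v,308:336])
E
```

```text
16.25 [ 433.012 -217.266  189.953] [ 66.305  89.954 135.335] [ 0.25   0.471 -0.613] 0.3602034333836609
[[-0.001 -0.934  0.358]
 [ 0.001  0.358  0.934]
 [-1.     0.001  0.   ]]
202 [175 153 134 123 145 156 158 148 154 181 182 140 100  87  85  97 141 181
 184 143 111 131 158 167 174 189 194 195]
208 [ 96  96  95  93  84  78  80  85  94  96  97  94  80  50  38  61  87  95
  96  97  94  87  81  78  85 122 172 192]
214 [ 96  96  96  92  83  78  80  86  92  95  96  93  75  44  37  68  90  95
  96  95  92  81  77  78  87 124 172 191]
220 [ 97  97  96  91  82  79  80  87  94  95  96  92  76  45  39  73  92  96
  96  97  93  83  77  79  89 129 178 192]
```

View pics/z14.png

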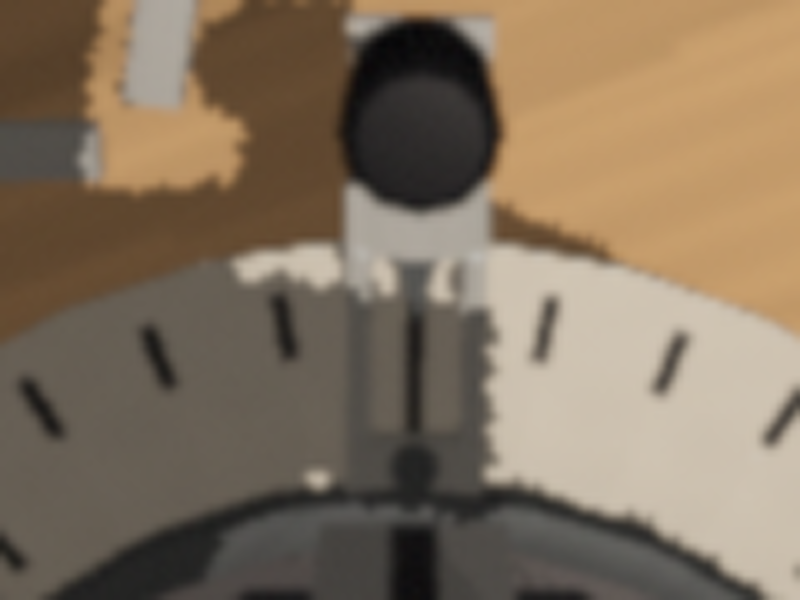

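The pointer tip (413,270), mark (414,370) and rivet (414,466) are now in one line, centred in the window. I'll clear the arm upward and check the whole scene.

Request:
{"method": "servo_tool", "body": {
  "commands": [
    [[255,-5,0,0,0,0,0],[255,-9,3,4,0,0,0],[255,-9,6,8,0,0,0],[255,-9,6,12,0,0,0],[255,-9,6,16,0,0,0],[255,-9,6,20,0,0,0],[255,-9,6,20,0,0,0],[255,-9,6,20,0,0,0]]
  ]
}}

```text
time: 17.1
tool_pos: [448.5, -8.4, 280.1]
tcp_rot: [137.7, 90.0, -153.1]
ft_force: [0.2, -0.2, 0.7]
finger_gap: -0.3
```

```bash
python3 look.py t15 top; python3 - <<'E'
from h import *
a,b=[load(n)['p'][110:310,170:410,::-1] for n in('top0','t15')]
cv2.imwrite('pics/z15.png',np.hstack([cv2.resize(x,(400,333),interpolation=cv2.INTER_CUBIC) for x in(a,b)]))
p=load('t15')['p'][170:250,190:290,::-1]; cv2.imwrite('pics/z15b.png',cv2.resize(p,(750,600),interpolation=cv2.INTER_CUBIC))
E
```

```text
17.1 [448.514  -8.384 280.135] [ 137.683   89.974 -153.096] [ 0.218 -0.228  0.666] -0.2747765505524795
[[-0.    -0.935  0.355]
 [-0.     0.355  0.935]
 [-1.     0.    -0.   ]]
```

View pics/z15.png

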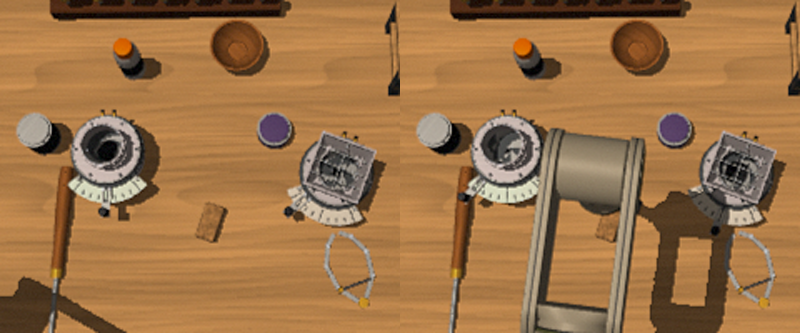

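View pics/z15b.png

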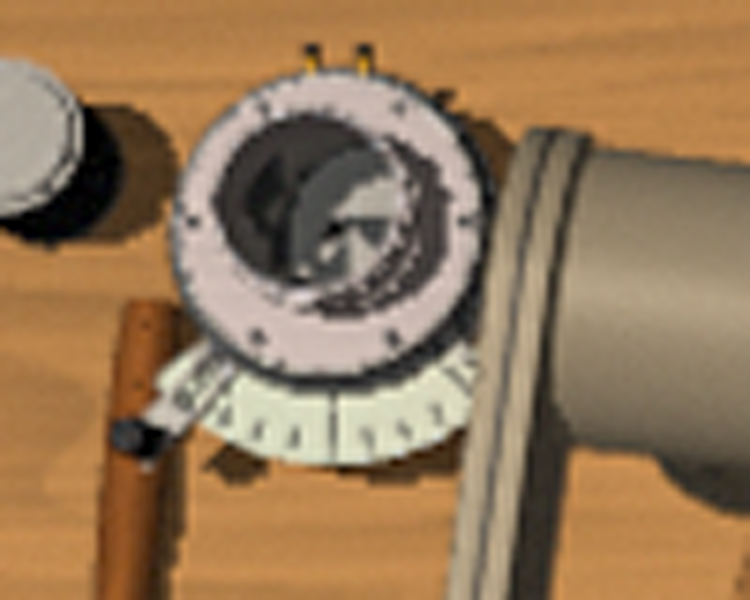

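All the bystanders stand where they did, and the round lever lies at the closed end. I'll do one numeric check of the round lever from the earlier close view.

```bash
python3 - <<'E'
from h import *
np.set_printoptions(suppress=True,precision=2)
z=load('w6'); f=lambda a,b:(320+(a+.5)/6-.5,155+(b+.5)/6-.5)
L=[((202,394),180,92),((255,329),170,96),((328,291),160,96),((407,265),150,96)]
from scipy.optimize import least_squares
W=np.array([ray(z,*f(*q),74)[:2] for q,_,_ in L])
def m(x): return np.array([x[:2]+rr*np.array([np.cos(np.radians(a)+x[2]),np.sin(np.radians(a)+x[2])]) for _,a,rr in L])
s=least_squares(lambda x:(m(x)-W).ravel(),[581,210,0]); ax=s.x[:2]; print(s.x,s.fun)
for n,q,h in [('ptr',(497,232),81),('rivet',(498,347),81),('knob',(552,140),116),('mark',(491,285),74)]:
    d=ray(z,*f(*q),h)[:2]-ax; print(n,np.hypot(*d),np.degrees(np.arctan2(d[1],d[0])-s.x[2]))
E
```

```text
[581.41 210.86   0.  ] [-0.08  0.29  0.09 -0.24  0.01 -0.08 -0.02  0.03]
ptr 101.88189480438041 140.13630602589149
rivet 78.03604446380872 140.1333958143262
knob 127.25984969769104 139.71012953188378
mark 89.0015323780347 139.83667133898444
```

The round lever reads 140.0° against the closed mark at 140°, so I'm handing in.

```bash
python3 -c "
from bench import r
print(r.hand_in())"
```

```text
the job is handed in; nothing more can be done
None
```

Both levers are set and the job is handed in, at about 17 s on the robot's clock. I pushed them with the shut fingers only, round inlet first.

- **Round inlet:** the lever went clockwise until it met its stop; the wrist force rose to about 31 N with no further movement. A close view afterwards put the lever at 140.0° ± 0.3°, against 140° for the closed mark.
- **Square inlet:** the first push left the pointer about 0.8° short of the middle mark. After a gentle second nudge, a view straight along the lever shows pointer, mark and rivet in one line. I judged that final alignment by eye and did not re-measure it in degrees.
- **Rest of the bench:** in the last overhead view the other things stand where they stood at the start. The arm hid part of the sanding block there, but the arm never went near it. The arm was clear and touching nothing when I handed in.

No check failed. My early estimates of where the finger touches the knob disagreed by about 5 mm, so I set the final square position by camera.

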